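Close the laundry-tablet tin, then lift off and hold its outer lid

TASK

Put the loose laundry tablet into the open tin, then carry the two nested lids over together and lower them as one onto the tin, letting go of them there so that the inner lid is fully seated in the mouth. Then take hold of the outer lid alone by its collar and lift it straight off, leaving the inner lid seated, and finish while still holding the outer lid up, level and still over the tin, with its whole rim above the top of the inner lid's knob, so that I can wipe its underside. Keep the tin where it stands and leave the bowls, funnel, bottle and peg tray alone.

Things in the scene. Friction and masses are not known exactly. Their poses are not given: they have to be found in the camera images.
- tin: Open round steel tin, upright, loose, about 1.2 kg: outer diameter 130 mm, height 84, wall 4 (mouth diameter 122). Fixed tablets fill its bottom: inner floor 16 above the underside. Origin: centre of the underside, z up. With the lids on, the inner lid's flange lies on the rim: inner lid origin 70, outer lid origin 76 above the tin's origin.
- inner_lid: Inner lid, loose, 160 g: steel plug 14 mm deep, diameter 116 tapering to 108 at the bottom; on it a flange of diameter 130, top 17 above the origin; central upright wooden post (knob), diameter 16, from 17 to 74, passing freely through the outer lid's collar and 30 proud of it: gripping it lifts both lids. Origin: centre of the underside, z up. Starts standing on the counter, outer lid on it.
- outer_lid: Outer lid, loose, 140 g: round aluminium cap, outer diameter 145 mm; skirt 11 high, inner diameter 140; plate 3 thick with a 21 hole; on the plate an upright black collar to grip it by, outer diameter 32, inner 21, from 14 to 38 above the origin. Origin: centre of the skirt's lower edge, z up; nested, it is 6 above the inner lid's origin, the plate lying on the flange.
- tablet: The loose white laundry tablet, a hard block 46 mm (its x) by 32 (its y) by 18 high, 35 g, lying flat. Origin: centre of the underside.
- bowls: Bystander: stack of red plastic bowls, diameter 136, height 83. Origin: centre of the underside.
- funnel: Bystander: steel funnel standing mouth down, diameter 104, height 115. Origin: centre of the underside.
- bottle: Bystander: closed green glass bottle, diameter 66, height 200. Origin: centre of the underside.
- peg_tray: Bystander: low wooden tray of clothes pegs, 120 (x) by 200 (y) by 35 high. Origin: centre of the underside.
There are look-alikes about, which are no part of the job. There is more than one size of the outer_lid; the job needs the smaller. What is shaped like the tin but green is not meant.

How it is judged:
By the outcome, as a careful person would: the job done as asked, in the order asked, and still so for the second after the job is handed in, while the arm keeps its last pose, push and grip.
It also fails if it takes over 72 s, if anything falls off the work surface, if the arm or the gripper's body presses on something with over 40 N, if the wrist force passes 120 N, or if a joint passes its speed limit or range.

ROBOT

A 6-joint arm with a two-finger parallel gripper is mounted at the origin on the work surface. World frame = base frame: x ahead of the robot, y to its left, z up, the work surface at z = 0. Lengths are in m, angles in rad, forces in N, time in s.
With the tool pointing down it reaches from about 0.35 to 0.925 m from the base axis. Payload 6.4 kg.
Tool frame: the origin (TCP) lies midway between the tips of the shut fingers; the grasp point (between the pads) lies 19 mm behind it; z points along the fingers, y is the line along which they close (so a half turn about z gives the same grasp; the last joint's range is limited). The gripper opens to 94 mm and grips with 3 to 60 N. Pads are 16 mm wide; open, the fingers measure 119 mm over their backs; the gripper's body (75 mm by 177 mm) begins 78 mm behind the grasp point.
Start: joints at [-1.332, 0.245, 1.558, -0, 1.339, -0.174], TCP at [0.261, -0.595, 0.174] pointing down, gripper open.
Joint ranges: [-3.13, 3.13], [-1.02, 2.26], [0.13, 2.54], [-0.95, 4.09], [0.21, 2.88], [-2.74, 2.74]. Speed limits (rad/s): [2.57, 2.57, 3.14, 3.14, 3.14, 3.14].

INTERFACE

Orientations are given as a 3x3 rotation matrix whose columns are the frame's x, y, z axes.
In Python, from rig import robot gives the robot as it stands.
- The arm moves only by the shell command python3 -m jog 'ROWS' [OPENING] [FORCE]. ROWS is JSON, a list of rows, each an object of numbers: "dx", "dy", "dz": the shift along the tool's x, y, z normalised to -1 to 1, where 1 is 0.25 m; "wx", "wy", "wz": the turn, a rotation vector about the tool's x, y, z normalised to -1 to 1, where 1 is 0.5 rad. In form: [{"dx": .., "dy": .., "dz": .., "wx": .., "wy": .., "wz": ..}, ...]. A call has 1 to 5 rows; each row is the pose to reach, as a shift and turn from the pose commanded when the call began, along the tool's axes at that moment; what a row does not reach only later rows make up. A row lasts 1/10 s, in which the tool goes at most 50 mm and 8.59 degrees, less where a joint would pass 70% of its speed; a pose out of reach is approached as far as the arm can. A call with a number of a shift or a turn outside -1 to 1 is refused whole. A call with a gripper value outside its range is refused whole. OPENING is the opening, from 0 (shut) to 1 (fully open), set as the call begins (- or left out, the last holds). The fingers move at their own pace and stop on an object; FORCE is the grip in N (left out, the last holds). Time passes only in rows, so rows that repeat a pose let the fingers close. It gives the time, the measured TCP pose, the force, the opening and the grip force at its end, in the units of the state.
- robot.get_obs(): the state, without advancing time (a new reading comes with each control period).
- robot.capture(name): name is "scene" or "top"; returns the picture (384x512x3 uint8, blue, green, red); there is no depth.
- robot.get_calibration(name): a dict with "vertical_fov" (degrees; the focal length in pixels is half the picture's height over the tangent of half this angle, whatever the lens; pixels are square), "cx", "cy" (the principal point, pixels), "R" (3x3) and "t" (3): a world point X has camera coordinates R X + t. Camera axes: x right, y down, z forward; pixel columns grow to the right and rows downward; lengths in m; the calibration is good to about 2 mm. A picture is of the moment at which its call begins. get_calibration takes no time and is no camera call.
- robot.job_done(): hands the job in; it is judged then, once.
Trained networks look in the newest picture that a camera, given by its name, has taken for a name from the list of things; names that differ only in an ending like _2 or _b are one class to them, and where a whole thing is asked for, a point or a joint stands for the part that bears it (a point fixed in the world has none). Each returns a list of dicts, best first, with "p" (0 to 1); they miss things now and then, are a little off and sometimes report something else, mostly with a low value. They report only what shows in the picture. A call takes as long as a camera call. They do not tell look-alikes from the thing itself.
- robot.masks_of(label, camera): "mask" (384x512 bool, what is visible of it) and "pixel" ([column, row] in pixels, amid what is visible of it).
The state is a dict: "time_s": time; "joint_positions": joint angles; "joint_velocities": joint speeds; "joint_efforts": joint torques, N m; "ee_pos": TCP position; "eef_rot": TCP orientation; "contact_force": force on the tool from outside, world axes, zero at the start; "torque": the same for the moment, N m; "finger_gap": finger opening in m; "grip_force": force on a finger pad.
Only numpy, scipy, OpenCV 4.12 (cv2) and the standard library are available. Lean on these libraries where they do the work, as an engineer would, in place of code of your own. Each camera call takes 0.05 s, during which the arm holds its last target. There are 200 camera calls.

## Working session

There is one attempt and no reset: what is moved stays moved. The work goes in short steps, Python scripts to look and compute and a shell command to move; the robot and the scene stay as the last step left them, time stands still between calls to the robot, and variables do not carry over. Pictures are saved under pics/ and viewed, at most 13 in all, crops included, and the job is handed in when it is done.

```bash
ls; mkdir -p pics
python3 - <<'E'
from rig import robot
import cv2,numpy as np
a=robot.capture("scene");b=robot.capture("top")
cv2.imwrite("pics/s0.png",a);cv2.imwrite("pics/t0.png",b)
for n in("scene","top"):print(n,robot.get_calibration(n))
o=robot.get_obs();print({k:np.round(v,3).tolist() for k,v in o.items()})
E
```

```text
pics
scene {'vertical_fov': 53.98692487591337, 'cx': 255.19387544763592, 'cy': 192.84334129112375, 'R': array([[-0.64578133,  0.7632269 , -0.02124084],
       [ 0.50760247,  0.40837869, -0.75866105],
       [-0.57035621, -0.50071104, -0.65113919]]), 't': array([ 0.39275166, -0.26871602,  1.48374826])}
top {'vertical_fov': 55.67199599828411, 'cx': 255.37368062605674, 'cy': 186.92439767099947, 'R': array([[ 0.02891949, -0.99947373, -0.01469467],
       [-0.99482096, -0.02734556, -0.09789529],
       [ 0.09744193,  0.01744965, -0.99508823]]), 't': array([-0.01342402,  0.59183535,  1.29124156])}
{'time_s': 0.1, 'joint_positions': [-1.332, 0.246, 1.559, -0.0, 1.339, -0.174], 'joint_velocities': [0.001, -0.0, -0.003, -0.0, -0.001, 0.001], 'joint_efforts': [0.001, -41.69, -31.553, 0.069, 0.031, -0.0], 'ee_pos': [0.261, -0.595, 0.173], 'eef_rot': [[0.916, 0.401, -0.0], [0.401, -0.916, 0.002], [0.0, -0.002, -1.0]], 'contact_force': [-0.117, 0.149, 0.734], 'torque': [-0.054, 0.014, 0.033], 'grip_force': 0.0, 'finger_gap': 0.094}
```

View pics/s0.png

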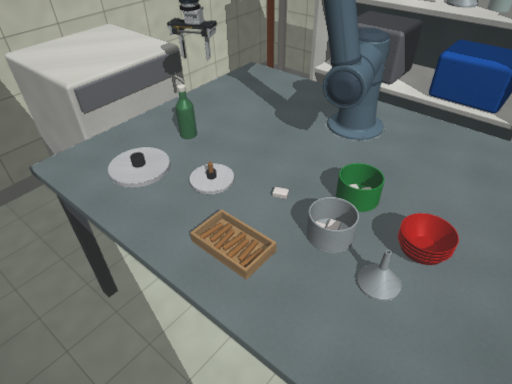

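View pics/t0.png

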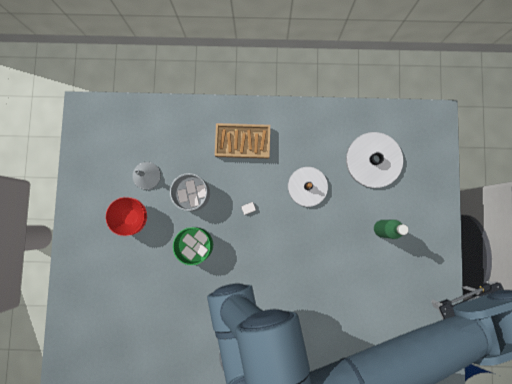

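The scene view shows the steel tin at (332,225), the green look-alike at (360,187), the tablet at (281,192), and the nested lids (brown knob in a black collar) at (212,178). The larger lid, which has no knob, is at (139,165). In the top view these are at (189,192), (193,246), (249,209), (308,187) and (376,160).

The tin meant is the grey steel one, not the green. The outer lid meant is the smaller one, nested with the wooden knob. I'll confirm both in one enlarged crop.

```bash
cat > h.py <<'E'
from rig import robot
import cv2,numpy as np
from scipy.optimize import minimize
CAL={n:robot.get_calibration(n) for n in("scene","top")}
def proj(n,P):
    c=CAL[n];f=192/np.tan(np.radians(c["vertical_fov"])/2)
    q=np.atleast_2d(P)@c["R"].T+c["t"];return q[:,:2]/q[:,2:]*f+[c["cx"],c["cy"]]
def unproj(n,px,z):
    c=CAL[n];f=192/np.tan(np.radians(c["vertical_fov"])/2)
    d=c["R"].T@np.array([(px[0]-c["cx"])/f,(px[1]-c["cy"])/f,1]);o=-c["R"].T@c["t"]
    return o+d*(z-o[2])/d[2]
A=np.linspace(0,2*np.pi,60,endpoint=False)
def cyl(r,z0,z1):return np.array([[r*np.cos(a),r*np.sin(a),z] for z in(z0,z1) for a in A])
def box(l,w,h):return np.array([[x*l/2,y*w/2,z] for z in(0,h) for x in(-1,1) for y in(-1,1)])
def sil(n,parts,p):
    S=8;m=np.zeros((384*2,512*2),np.uint8);c,s=np.cos(p[2]),np.sin(p[2])
    for P in parts:
        Q=P@np.array([[c,s,0],[-s,c,0],[0,0,1]])+[p[0],p[1],p[3]]
        h=cv2.convexHull(np.float32(proj(n,Q)))
        cv2.fillConvexPoly(m,np.int32(np.round((h*2+.5)*16)),255,cv2.LINE_AA,4)
    return cv2.resize(m,(512,384),interpolation=cv2.INTER_AREA)/255.
def fit(parts,masks,p0,free):
    p0=np.array(p0,float);sc=np.array([.005,.005,.2,.005])
    def full(v):
        p=p0.copy();p[free]+=v*sc[free];return p
    def cost(v):
        t=0
        for n,m in masks.items():
            s=sil(n,parts,full(v));t+=np.abs(s-m).sum()/m.sum()
        return t
    best=min((minimize(cost,np.array(v0),method="Nelder-Mead",options=dict(initial_simplex=np.array(v0)+np.vstack([np.zeros(len(free)),np.eye(len(free))]))) for v0 in [np.zeros(len(free)),-np.ones(len(free))]),key=lambda r:r.fun)
    return full(best.x),best.fun
TIN=[cyl(.065,0,.084)]
LIDS=[cyl(.0725,.006,.020),cyl(.016,.020,.044),cyl(.008,.044,.074)]
OUT=[cyl(.0725,0,.014),cyl(.016,.014,.038)]
TAB=[box(.046,.032,.018)]
E
python3 - <<'E'
from h import *
im=robot.capture("scene");it=robot.capture("top")
tgt={"tin":((332,225),(189,192),.042),"inner_lid":((212,178),(308,187),.02),"outer_lid":((212,178),(308,187),.02),"tablet":((281,192),(249,209),.009)}
M={}
for k,v in tgt.items():
    for i,n in enumerate(("scene","top")):
        r=robot.masks_of(k,n)
        print(k,n,[(np.round(x["pixel"]).tolist(),round(x["p"],2),int(x["mask"].sum())) for x in r])
        r=[x for x in r if np.hypot(*(np.array(x["pixel"])-v[i]))<14]
        if r:M[k,n]=r[0]["mask"]
def go(name,parts,ms,z,px,free):
    p0=unproj("top",px,z)
    for sub in (["scene"],["top"],["scene","top"]):
        m={n:ms[n].astype(float) for n in sub if n in ms}
        if m:
            r=[fit(parts,m,[p0[0],p0[1],a,0],free) for a in ([0,.8,1.6,2.4] if 2 in free else [0])]
            p,c=min(r,key=lambda q:q[1]);print(name,sub,np.round(p,4),round(c,3))
go("tin",TIN,{n:M["tin",n] for n in("scene","top") if("tin",n) in M},.084,(189,192),[0,1])
lm={}
for n in("scene","top"):
    q=[M[k,n] for k in("inner_lid","outer_lid") if (k,n) in M]
    if q:lm[n]=np.any(q,axis=0)
go("lids",LIDS,lm,.02,(308,187),[0,1])
go("tab",TAB,{n:M["tablet",n] for n in("scene","top") if("tablet",n) in M},.018,(249,209),[0,1,2])
c=cv2.resize(im[130:270,100:400],None,fx=2.6,fy=2.6,interpolation=cv2.INTER_CUBIC);cv2.imwrite("pics/c1.png",c)
E
```

```text
tin scene [([332.0, 223.0], 0.6, 2389), ([362.0, 187.0], 0.57, 1736)]
tin top [([189.0, 188.0], 0.88, 1236), ([191.0, 243.0], 0.8, 1131)]
inner_lid scene [([211.0, 167.0], 0.63, 37)]
inner_lid top []
outer_lid scene [([211.0, 181.0], 0.61, 1007), ([140.0, 166.0], 0.57, 1975)]
outer_lid top [([303.0, 188.0], 0.65, 1193)]
tablet scene [([282.0, 191.0], 0.6, 139)]
tablet top []
tin ['scene'] [0.5659 0.2358 0.     0.    ] 0.041
tin ['top'] [0.5671 0.2371 0.     0.    ] 0.034
tin ['scene', 'top'] [0.5671 0.2365 0.     0.    ] 0.077
lids ['scene'] [ 0.602  -0.1919  0.      0.    ] 0.115
lids ['top'] [ 0.6039 -0.1872  0.      0.    ] 0.08
lids ['scene', 'top'] [ 0.6031 -0.1878  0.      0.    ] 0.202
tab ['scene'] [0.5166 0.0268 2.1914 0.    ] 0.334
tab ['scene', 'top'] [0.5166 0.0268 2.1914 0.    ] 0.334
```

View pics/c1.png

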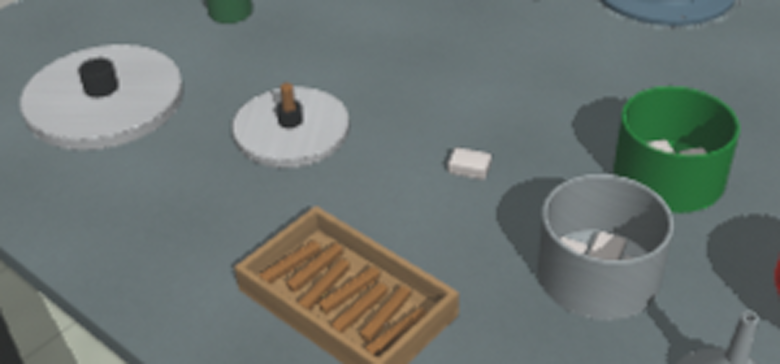

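The crop confirms it: the grey tin is at crop (605,245), the smaller lid with the brown knob is at (290,125), and the larger lid at (100,95) has no knob. The tablet is at (470,162). Next I'll refine the tablet and lid positions with brightness segmentation.

Run:
```python
from h import *
I={"scene":cv2.imread("pics/s0.png"),"top":cv2.imread("pics/t0.png")}
def bright(n,px,w,soft=True):
    g=cv2.cvtColor(I[n],cv2.COLOR_BGR2GRAY).astype(float);x,y=px
    s=g[y-w:y+w,x-w:x+w];bg=np.median(s) if w<20 else 90
    fg=np.percentile(s,98) if w<20 else np.percentile(s,70)
    m=np.zeros_like(g);m[y-w:y+w,x-w:x+w]=np.clip((s-bg-8)/(fg-bg-16),0,1) if soft else s>(bg+fg)/2
    print(n,bg,fg,m.sum());return m
ms={n:bright(n,p,13) for n,p in(("scene",(281,192)),("top",(249,209)))}
for n in("scene","top"):
  x,y=(281,192) if n=="scene" else (249,209)
  print((ms[n][y-9:y+10,x-11:x+12]*9).astype(int) )
for sub in(["scene"],["top"],["scene","top"]):
    r=[fit(TAB,{n:ms[n] for n in sub},[.5166,.0268,a,0],[0,1,2]) for a in np.arange(0,3.1,.4)]
    p,c=min(r,key=lambda q:q[1]);print("tab",sub,np.round(p,4),round(c,3))
# lids: disc pixels + knob hole filled by convex hull of bright blob
for n,p,w in(("scene",(212,180),32),("top",(308,187),30)):
    m=bright(n,p,w,False).astype(np.uint8)
    k,l,st,ce=cv2.connectedComponentsWithStats(m);j=1+np.argmax(st[1:,4]);m=(l==j).astype(np.uint8)
    h=cv2.convexHull(np.vstack(cv2.findContours(m,0,1)[0]));f=np.zeros_like(m);cv2.fillConvexPoly(f,h,1)
    ms[n]=f.astype(float)
    hs=cv2.cvtColor(I[n],cv2.COLOR_BGR2HSV);B=(hs[...,0]<18)&(hs[...,1]>90)&(hs[...,2]>50);z=np.zeros_like(B);z[p[1]-25:p[1]+25,p[0]-25:p[0]+25]=1;B&=z
    yx=np.argwhere(B);print(n,"knob px",yx.mean(0)[::-1],len(yx),yx.min(0),yx.max(0),"->",unproj(n,yx.mean(0)[::-1],.059))
for sub in(["scene"],["top"],["scene","top"]):
    print("lids",sub,*fit(LIDS[:1],{n:ms[n] for n in sub},[.602,-.19,0,0],[0,1]))
```

```text
scene 116.0 207.0 110.18666666666667
top 143.0 224.0 102.75384615384615
[[0 0 0 0 0 0 0 0 0 0 0 0 0 0 0 0 0 0 0 0 0 0 0]
 [0 0 0 0 0 0 0 0 0 0 0 0 0 0 0 0 0 0 0 0 0 0 0]
 [0 0 0 0 0 0 0 0 0 0 0 0 0 0 0 0 0 0 0 0 0 0 0]
 [0 0 0 0 0 0 0 0 0 0 0 0 0 0 0 0 0 0 0 0 0 0 0]
 [0 0 0 0 0 6 6 6 6 4 3 0 0 0 0 0 0 0 0 0 0 0 0]
 [0 0 0 0 2 9 9 9 9 8 7 7 6 6 6 3 1 0 0 0 0 0 0]
 [0 0 0 0 7 9 9 9 9 9 9 9 9 9 9 8 7 6 3 0 0 0 0]
 [0 0 0 1 9 9 9 9 9 9 9 9 9 9 9 9 9 9 6 0 0 0 0]
 [0 0 0 4 9 9 9 9 9 9 9 9 9 9 9 9 9 8 3 0 0 0 0]
 [0 0 0 8 9 9 9 9 9 9 9 9 9 9 9 9 9 7 0 0 0 0 0]
 [0 0 0 6 6 7 7 9 9 9 9 9 9 9 9 9 9 5 0 0 0 0 0]
 [0 0 0 3 3 4 4 5 5 6 6 7 8 9 9 9 8 2 0 0 0 0 0]
 [0 0 0 3 3 3 3 3 3 3 3 4 5 5 5 6 5 0 0 0 0 0 0]
 [0 0 0 0 0 2 3 2 2 3 3 3 3 3 3 3 3 0 0 0 0 0 0]
 [0 0 0 0 0 0 0 0 0 0 2 3 3 2 3 3 3 0 0 0 0 0 0]
 [0 0 0 0 0 0 0 0 0 0 0 0 0 0 0 1 1 0 0 0 0 0 0]
 [0 0 0 0 0 0 0 0 0 0 0 0 0 0 0 0 0 0 0 0 0 0 0]
 [0 0 0 0 0 0 0 0 0 0 0 0 0 0 0 0 0 0 0 0 0 0 0]
 [0 0 0 0 0 0 0 0 0 0 0 0 0 0 0 0 0 0 0 0 0 0 0]]
[[0 0 0 0 0 0 0 0 0 0 0 0 0 0 0 0 0 0 0 0 0 0 0]
 [0 0 0 0 0 0 0 0 0 0 0 0 0 0 0 0 0 0 0 0 0 0 0
[... 811 characters left out ...]
 0 0 0 0 0 0 0 0 0 0 0]]
tab ['scene'] [0.5151 0.0244 2.1822 0.    ] 0.662
tab ['top'] [0.5164 0.0289 1.9246 0.    ] 0.241
tab ['scene', 'top'] [0.5165 0.0277 2.1279 0.    ] 0.95
scene 90 117.0 3968.0
scene knob px [210.25641026 167.25641026] 39 [162 208] [172 213] -> [ 0.60726173 -0.18529438  0.059     ]
top 90 176.29999999999973 3321.0
top knob px [308.52173913 184.86956522] 23 [183 306] [187 311] -> [ 0.60151879 -0.18524591  0.059     ]
lids ['scene'] [ 0.66551443 -0.14046758  0.          0.        ] 0.6753484987745098
lids ['top'] [ 0.56451007 -0.18754482  0.          0.        ] 0.6392276821740933
lids ['scene', 'top'] [ 0.63570896 -0.15150395  0.          0.        ] 1.3365771783633504
```

Run:
```python
from h import *
I={"scene":cv2.imread("pics/s0.png"),"top":cv2.imread("pics/t0.png")}
ms={}
for n,p,w in(("scene",(212,180),32),("top",(308,187),30)):
    g=cv2.cvtColor(I[n],cv2.COLOR_BGR2GRAY).astype(float);s=g[p[1]-w:p[1]+w,p[0]-w:p[0]+w]
    t,_=cv2.threshold(s.astype(np.uint8),0,255,cv2.THRESH_OTSU);z=np.zeros_like(g);z[p[1]-w:p[1]+w,p[0]-w:p[0]+w]=s>t
    k,l,st,ce=cv2.connectedComponentsWithStats(z.astype(np.uint8));j=l[p[1],p[0]+14];m=(l==j).astype(np.uint8)
    h=cv2.convexHull(np.vstack(cv2.findContours(m,0,1)[0]));f=np.zeros_like(m);cv2.fillConvexPoly(f,h,1);ms[n]=f.astype(float)
    print(n,t,m.sum(),f.sum())
for sub in(["scene"],["top"],["scene","top"]):
    p,c=fit(LIDS[:1],{n:ms[n] for n in sub},[.603,-.188,0,0],[0,1]);print("lids",sub,np.round(p,4),round(c,3))
for n in ms:print(n,"predicted knob axis .044/.074",proj(n,[[.603,-.187,.044],[.603,-.187,.074]]).round(1).tolist())
```

```text
scene 147.0 864 1048
top 172.0 1089 1255
lids ['scene'] [ 0.601  -0.1902  0.      0.    ] 0.105
lids ['top'] [ 0.6024 -0.1872  0.      0.    ] 0.035
lids ['scene', 'top'] [ 0.6024 -0.1879  0.      0.    ] 0.146
scene predicted knob axis .044/.074 [[211.3, 170.2], [210.4, 162.6]]
top predicted knob axis .044/.074 [[308.5, 184.9], [309.6, 184.0]]
```

```bash
cat > to.py <<'E'
import sys,numpy as np
from rig import robot
def show(x,y,z,yaw=None):
    o=robot.get_obs();R=np.array(o["eef_rot"]);d=R.T@(np.array([x,y,z])-o["ee_pos"])
    s="t%.1f pos %s gap %.4f grip %.1f F %s"%(o["time_s"],np.round(o["ee_pos"],4),o["finger_gap"],o["grip_force"],np.round(o["contact_force"],1))
    ya=np.degrees(np.arctan2(R[1,1],R[0,1]))
    print(s,"q6 %.2f"%o["joint_positions"][5],"tilt",np.round(R[:2,2],4),"yaw_y %.1f"%ya);print("units d",np.round(d/.25,3),"len %.3f"%np.linalg.norm(d))
    if yaw is not None:print("wz units",np.radians(-((yaw-ya+90)%180-90))/.5)
if __name__=="__main__":show(*map(float,sys.argv[1:]))
E
python3 -m jog '[{"dz":-0.2},{"dz":-0.4},{"dx":0.1,"dy":-0.1,"dz":-0.5},{"dx":0.24,"dy":-0.24,"dz":-0.5},{"dx":0.38,"dy":-0.38,"dz":-0.5}]' 0.8 20
python3 -m jog '[{"dx":0.14,"dy":-0.14},{"dx":0.28,"dy":-0.28},{"dx":0.42,"dy":-0.42},{"dx":0.56,"dy":-0.56},{"dx":0.70,"dy":-0.70}]'
python3 to.py 0.5164 0.0285 0.10 -70
```

```text
t0.6 pos [ 0.2608 -0.5954  0.1742] gap 0.0941 grip 0.0 F [ 0.9  0.1 -0.8] q6 -0.17 tilt [-0.  0.] yaw_y -66.3
units d [ 1.938 -1.876  0.297] len 0.678
wz units 0.12752065614541352schema error: expected keys dx, dy, dz, wx, wy, wz
schema error: expected keys dx, dy, dz, wx, wy, wz
```

```bash
python3 -m jog '[{"dx":0,"dy":0,"dz":-0.2,"wx":0,"wy":0,"wz":0},{"dx":0,"dy":0,"dz":-0.4,"wx":0,"wy":0,"wz":0},{"dx":0.1,"dy":-0.1,"dz":-0.5,"wx":0,"wy":0,"wz":0},{"dx":0.24,"dy":-0.24,"dz":-0.5,"wx":0,"wy":0,"wz":0},{"dx":0.38,"dy":-0.38,"dz":-0.5,"wx":0,"wy":0,"wz":0}]' 0.8 20
python3 -m jog '[{"dx":0.14,"dy":-0.14,"dz":0,"wx":0,"wy":0,"wz":0},{"dx":0.28,"dy":-0.28,"dz":0,"wx":0,"wy":0,"wz":0.13},{"dx":0.42,"dy":-0.42,"dz":0,"wx":0,"wy":0,"wz":0.13},{"dx":0.56,"dy":-0.56,"dz":0,"wx":0,"wy":0,"wz":0.13},{"dx":0.70,"dy":-0.70,"dz":0,"wx":0,"wy":0,"wz":0.13}]'
python3 to.py 0.5164 0.0285 0.10 -70
```

```text
time_s: 1.1
ee_pos: [0.3101, -0.4696, 0.3006]
eef_rot: [[0.917, 0.4, 0.001], [0.4, -0.917, -0.002], [0.0, 0.003, -1.0]]
contact_force: [1.1, 0.2, 0.3]
finger_gap: 0.0752
grip_force: 0.0
time_s: 1.6
ee_pos: [0.4001, -0.2379, 0.2994]
eef_rot: [[0.94, 0.34, 0.001], [0.34, -0.94, -0.0], [0.001, 0.001, -1.0]]
contact_force: [0.4, 0.1, 0.0]
finger_gap: 0.0753
grip_force: 0.0
t1.6 pos [ 0.4001 -0.2379  0.2994] gap 0.0753 grip 0.0 F [0.4 0.1 0. ] q6 0.44 tilt [ 0.0007 -0.0005] yaw_y -70.1
units d [ 0.8   -0.844  0.797] len 0.352
wz units -0.003600378525914109
```

```bash
python3 -m jog '[{"dx":0.14,"dy":-0.14,"dz":0,"wx":0,"wy":0,"wz":0},{"dx":0.28,"dy":-0.28,"dz":0,"wx":0,"wy":0,"wz":0},{"dx":0.42,"dy":-0.42,"dz":0,"wx":0,"wy":0,"wz":0},{"dx":0.56,"dy":-0.57,"dz":0.05,"wx":0,"wy":0,"wz":0},{"dx":0.68,"dy":-0.71,"dz":0.1,"wx":0,"wy":0,"wz":0}]'
python3 -m jog '[{"dx":0.12,"dy":-0.13,"dz":0.1,"wx":0,"wy":0,"wz":0},{"dx":0.12,"dy":-0.135,"dz":0.3,"wx":0,"wy":0,"wz":0},{"dx":0.12,"dy":-0.135,"dz":0.5,"wx":0,"wy":0,"wz":0},{"dx":0.12,"dy":-0.135,"dz":0.7,"wx":0,"wy":0,"wz":0},{"dx":0.12,"dy":-0.135,"dz":0.7,"wx":0,"wy":0,"wz":0}]'
python3 to.py 0.5164 0.0285 0.004 -70
python3 - <<'E'
from h import *
o=robot.get_obs();print(proj("scene",o["ee_pos"]),proj("top",o["ee_pos"]))
a=robot.capture("scene");b=robot.capture("top")
x,y=map(int,proj("scene",o["ee_pos"])[0]);u,v=map(int,proj("top",o["ee_pos"])[0])
f=lambda i,x,y:cv2.resize(i[y-45:y+45,x-60:x+60],(390,292),interpolation=cv2.INTER_CUBIC)
cv2.imwrite("pics/c2.png",np.hstack([f(a,x,y),f(b,u,v)]))
E
```

```text
time_s: 2.1
ee_pos: [0.4998, -0.0135, 0.2749]
eef_rot: [[0.94, 0.341, 0.002], [0.341, -0.94, -0.001], [0.002, 0.001, -1.0]]
contact_force: [0.3, 0.1, -1.0]
finger_gap: 0.0749
grip_force: 0.0
time_s: 2.6
ee_pos: [0.5096, 0.0276, 0.0924]
eef_rot: [[0.94, 0.341, -0.014], [0.341, -0.94, 0.002], [-0.013, -0.007, -1.0]]
contact_force: [-0.7, -0.4, -0.5]
finger_gap: 0.0752
grip_force: 0.0
t2.6 pos [0.5096 0.0276 0.0924] gap 0.0752 grip 0.0 F [-0.7 -0.4 -0.5] q6 1.05 tilt [-0.0144  0.0024] yaw_y -70.1
units d [0.031 0.009 0.353] len 0.089
wz units -0.0019938444076747666
[[283.08143769 169.66073517]] [[247.32019421 208.77232136]]
```

View pics/c2.png

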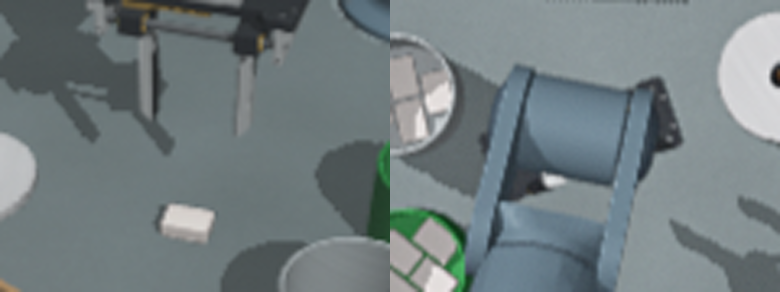

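The left crop shows the open fingers above the tablet (crop 187,222) and straddling it. In the top view the wrist hides it. I'll let the arm settle, then descend.

```bash
python3 -m jog '[{"dx":0,"dy":0,"dz":0.1,"wx":0,"wy":0,"wz":0},{"dx":0,"dy":0,"dz":0.18,"wx":0,"wy":0,"wz":0},{"dx":0,"dy":0,"dz":0.18,"wx":0,"wy":0,"wz":0},{"dx":0,"dy":0,"dz":0.18,"wx":0,"wy":0,"wz":0}]'
python3 to.py 0.5164 0.0285 0.004 -70
```

```text
time_s: 3.1
ee_pos: [0.5179, 0.026, 0.0574]
eef_rot: [[0.94, 0.341, 0.005], [0.341, -0.94, -0.001], [0.004, 0.002, -1.0]]
contact_force: [-0.2, 1.2, -0.4]
finger_gap: 0.0752
grip_force: 0.0
t3.1 pos [0.5179 0.026  0.0574] gap 0.0752 grip 0.0 F [-0.2  1.2 -0.4] q6 1.05 tilt [ 0.0047 -0.0008] yaw_y -70.1
units d [-0.003 -0.012  0.214] len 0.053
wz units -0.002934795896229965
```

```bash
python3 -m jog '[{"dx":0,"dy":-0.01,"dz":0.1,"wx":0,"wy":0,"wz":0},{"dx":0,"dy":-0.01,"dz":0.17,"wx":0,"wy":0,"wz":0},{"dx":0,"dy":-0.01,"dz":0.205,"wx":0,"wy":0,"wz":0},{"dx":0,"dy":-0.01,"dz":0.205,"wx":0,"wy":0,"wz":0},{"dx":0,"dy":-0.01,"dz":0.205,"wx":0,"wy":0,"wz":0}]'
python3 to.py 0.5164 0.0285 0.004 -70
python3 -m jog '[{"dx":0,"dy":0,"dz":0,"wx":0,"wy":0,"wz":0},{"dx":0,"dy":0,"dz":0,"wx":0,"wy":0,"wz":0},{"dx":0,"dy":0,"dz":0,"wx":0,"wy":0,"wz":0},{"dx":0,"dy":0,"dz":0,"wx":0,"wy":0,"wz":0},{"dx":0,"dy":0,"dz":0,"wx":0,"wy":0,"wz":0}]' 0 20
python3 to.py 0.5671 0.2365 0.25
```

```text
time_s: 3.6
ee_pos: [0.5162, 0.0286, 0.0047]
eef_rot: [[0.94, 0.341, 0.003], [0.341, -0.94, -0.0], [0.002, 0.001, -1.0]]
contact_force: [-0.3, 0.5, -0.2]
finger_gap: 0.0752
grip_force: 0.0
t3.6 pos [0.5162 0.0286 0.0047] gap 0.0752 grip 0.0 F [-0.3  0.5 -0.2] q6 1.06 tilt [ 0.0026 -0.0004] yaw_y -70.1
units d [0.001 0.001 0.003] len 0.001
wz units -0.002603001833641738
time_s: 4.1
ee_pos: [0.5148, 0.0289, 0.0031]
eef_rot: [[0.94, 0.341, 0.0], [0.341, -0.94, 0.0], [0.0, 0.0, -1.0]]
contact_force: [0.9, 0.2, 0.2]
finger_gap: 0.0385
grip_force: 0.0
t4.1 pos [0.5148 0.0289 0.0031] gap 0.0385 grip 0.0 F [0.9 0.2 0.2] q6 1.06 tilt [0.0001 0.    ] yaw_y -70.1
units d [ 0.48  -0.71  -0.987] len 0.327
```

```bash
python3 -m jog '[{"dx":0,"dy":0,"dz":0,"wx":0,"wy":0,"wz":0},{"dx":0,"dy":0,"dz":0,"wx":0,"wy":0,"wz":0}]'
python3 - <<'E'
from h import *
o=robot.get_obs()
a=robot.capture("scene")
x,y=map(int,proj("scene",o["ee_pos"])[0])
cv2.imwrite("pics/c3.png",cv2.resize(a[y-45:y+45,x-60:x+60],(600,450),interpolation=cv2.INTER_CUBIC))
E
```

```text
time_s: 4.3
ee_pos: [0.5147, 0.0289, 0.003]
eef_rot: [[0.94, 0.341, -0.0], [0.341, -0.94, 0.0], [-0.0, -0.0, -1.0]]
contact_force: [0.6, -0.5, -0.1]
finger_gap: 0.0227
grip_force: 0.0
```

View pics/c3.png

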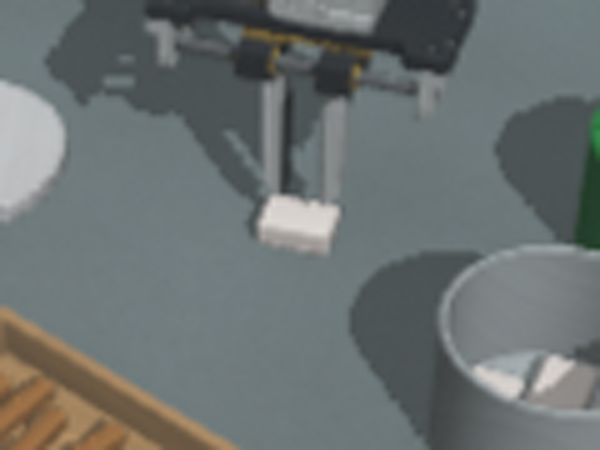

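The fingers closed to 23 mm with no force. In the crop they end at (275,195) and (333,200), at or behind the tablet's back edge, so the camera and robot frames disagree. I'll check where the fingertips project in the first pictures.

Run:
```python
from h import *
R=np.array([[.916,.401,0],[.401,-.916,0],[0,0,-1]]);t=np.array([.261,-.595,.1735])
for n,f in(("scene","pics/s0.png"),("top","pics/t0.png")):
    pts=[t,t+R[:,1]*.05,t-R[:,1]*.05,t-[0,0,-.05]]
    q=proj(n,pts);print(n,q.round(1).tolist())
    im=cv2.imread(f);x,y=q[0].astype(int)
    x0=min(max(x-40,0),512-80);y0=max(y-45,0)
    c=cv2.resize(im[y0:y0+70,x0:x0+80],(400,350),interpolation=cv2.INTER_CUBIC)
    for p in q[:3]:cv2.circle(c,tuple(int(v) for v in (p-[x0,y0]+.5)*5),4,(0,0,255),1)
    globals()[n]=c;print(x0,y0)
cv2.imwrite("pics/c4.png",np.hstack([scene,top]))
```

```text
scene [[197.3, 66.2], [185.9, 65.0], [208.8, 67.3], [195.7, 53.8]]
157 21
top [[443.4, 293.2], [458.1, 287.1], [428.7, 299.4], [451.8, 296.5]]
403 248
```

View pics/c4.png

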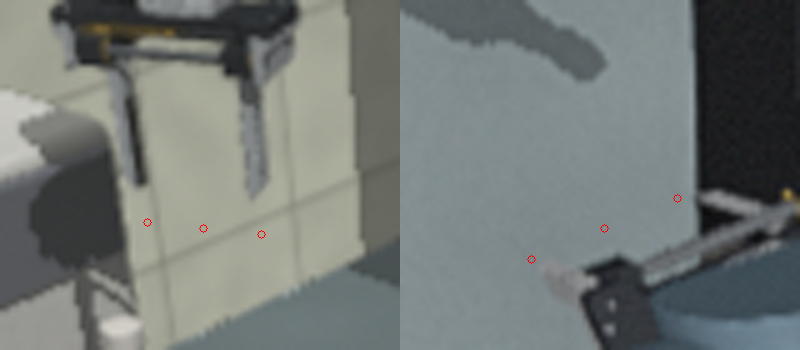

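The drawn fingertips sit about 7 px above the reported TCP in the scene view and about 4 px to the right of it in the top view. Both fit tips roughly 27 mm higher than the reported TCP, so the fingers closed above the tablet. I'll reopen and go lower in small steps while watching the force.

```bash
python3 -m jog '[{"dx":0,"dy":0,"dz":0,"wx":0,"wy":0,"wz":0},{"dx":0,"dy":0,"dz":0,"wx":0,"wy":0,"wz":0},{"dx":0,"dy":0,"dz":0,"wx":0,"wy":0,"wz":0},{"dx":0,"dy":0,"dz":0,"wx":0,"wy":0,"wz":0},{"dx":0,"dy":0,"dz":0,"wx":0,"wy":0,"wz":0}]' 0.8 20
python3 -m jog '[{"dx":0,"dy":0,"dz":0,"wx":0,"wy":0,"wz":0},{"dx":0,"dy":0,"dz":0,"wx":0,"wy":0,"wz":0},{"dx":0.006,"dy":0,"dz":0.01,"wx":0,"wy":0,"wz":0},{"dx":0.006,"dy":0,"dz":0.02,"wx":0,"wy":0,"wz":0},{"dx":0.006,"dy":0,"dz":0.03,"wx":0,"wy":0,"wz":0}]'
python3 -m jog '[{"dx":0,"dy":0,"dz":0.01,"wx":0,"wy":0,"wz":0},{"dx":0,"dy":0,"dz":0.02,"wx":0,"wy":0,"wz":0},{"dx":0,"dy":0,"dz":0.02,"wx":0,"wy":0,"wz":0}]'
python3 to.py 0.5164 0.0285 -0.02 -70
python3 - <<'E'
from h import *
o=robot.get_obs()
a=robot.capture("scene")
x,y=map(int,proj("scene",o["ee_pos"])[0])
cv2.imwrite("pics/c5.png",cv2.resize(a[y-45:y+45,x-60:x+60],(600,450),interpolation=cv2.INTER_CUBIC))
E
```

```text
time_s: 4.85
ee_pos: [0.5148, 0.0288, 0.0031]
eef_rot: [[0.94, 0.341, -0.0], [0.341, -0.94, 0.0], [-0.0, -0.0, -1.0]]
contact_force: [-0.1, 0.2, -0.3]
finger_gap: 0.0551
grip_force: 0.0
time_s: 5.35
ee_pos: [0.5161, 0.0294, -0.0048]
eef_rot: [[0.94, 0.341, -0.0], [0.341, -0.94, 0.0], [-0.0, -0.0, -1.0]]
contact_force: [-0.7, -0.5, -0.3]
finger_gap: 0.0751
grip_force: 0.0
time_s: 5.65
ee_pos: [0.5158, 0.0294, -0.01]
eef_rot: [[0.94, 0.341, -0.001], [0.341, -0.94, 0.0], [-0.001, -0.0, -1.0]]
contact_force: [-0.3, 0.2, 0.6]
finger_gap: 0.0754
grip_force: 0.0
t5.7 pos [ 0.5158  0.0294 -0.01  ] gap 0.0754 grip 0.0 F [-0.3  0.2  0.6] q6 1.06 tilt [-0.0009  0.0002] yaw_y -70.1
units d [0.001 0.004 0.04 ] len 0.010
wz units -0.0025920372656318027
```

View pics/c5.png

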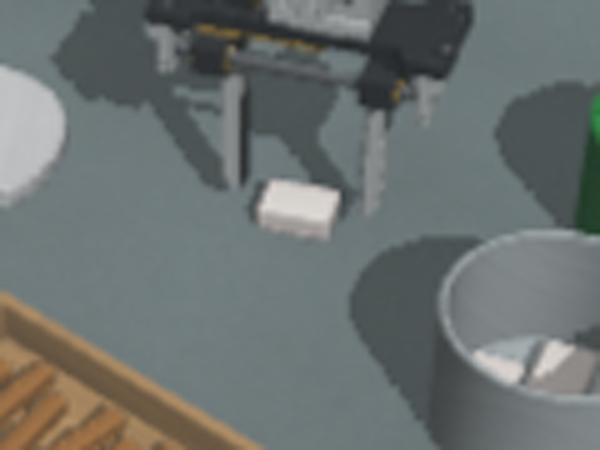

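The crop shows the fingers straddling the tablet at (298,208), with tips at (232,187) and (372,213) about 14 mm above the counter, by their shadows. That confirms the z offset. I'll go 9 mm lower and close.

```bash
python3 -m jog '[{"dx":0,"dy":0,"dz":0.01,"wx":0,"wy":0,"wz":0},{"dx":0,"dy":0,"dz":0.02,"wx":0,"wy":0,"wz":0},{"dx":0,"dy":0,"dz":0.028,"wx":0,"wy":0,"wz":0},{"dx":0,"dy":0,"dz":0.028,"wx":0,"wy":0,"wz":0}]'
python3 -m jog '[{"dx":0,"dy":0,"dz":0,"wx":0,"wy":0,"wz":0},{"dx":0,"dy":0,"dz":0,"wx":0,"wy":0,"wz":0},{"dx":0,"dy":0,"dz":0,"wx":0,"wy":0,"wz":0},{"dx":0,"dy":0,"dz":0,"wx":0,"wy":0,"wz":0},{"dx":0,"dy":0,"dz":0,"wx":0,"wy":0,"wz":0}]' 0 20
python3 to.py 0.5671 0.2365 0.15
```

```text
time_s: 6.1
ee_pos: [0.5158, 0.0294, -0.0169]
eef_rot: [[0.94, 0.341, -0.001], [0.341, -0.94, 0.0], [-0.001, -0.0, -1.0]]
contact_force: [0.4, -0.6, 0.5]
finger_gap: 0.0754
grip_force: 0.0
time_s: 6.6
ee_pos: [0.5163, 0.0293, -0.0163]
eef_rot: [[0.94, 0.341, 0.0], [0.341, -0.94, -0.0], [0.0, 0.0, -1.0]]
contact_force: [-0.2, -0.4, 0.5]
finger_gap: 0.0454
grip_force: 20.0
t6.6 pos [ 0.5163  0.0293 -0.0163] gap 0.0454 grip 20.0 F [-0.2 -0.4  0.5] q6 1.06 tilt [ 0.0002 -0.0001] yaw_y -70.1
units d [ 0.474 -0.71  -0.665] len 0.270
```

```bash
python3 -m jog '[{"dx":0,"dy":0,"dz":-0.1,"wx":0,"wy":0,"wz":0},{"dx":0,"dy":0,"dz":-0.3,"wx":0,"wy":0,"wz":0},{"dx":0,"dy":0,"dz":-0.5,"wx":0,"wy":0,"wz":0},{"dx":0.1,"dy":-0.15,"dz":-0.6,"wx":0,"wy":0,"wz":0},{"dx":0.21,"dy":-0.31,"dz":-0.6,"wx":0,"wy":0,"wz":0}]'
python3 -m jog '[{"dx":0.1,"dy":-0.15,"dz":0,"wx":0,"wy":0,"wz":0},{"dx":0.2,"dy":-0.3,"dz":0,"wx":0,"wy":0,"wz":0},{"dx":0.26,"dy":-0.4,"dz":0,"wx":0,"wy":0,"wz":0},{"dx":0.26,"dy":-0.4,"dz":0,"wx":0,"wy":0,"wz":0},{"dx":0.26,"dy":-0.4,"dz":0,"wx":0,"wy":0,"wz":0}]'
python3 to.py 0.5671 0.2365 0.008
```

```text
time_s: 7.1
ee_pos: [0.5429, 0.1202, 0.1393]
eef_rot: [[0.941, 0.338, 0.01], [0.338, -0.941, 0.0], [0.01, 0.003, -1.0]]
contact_force: [1.0, -1.2, -1.2]
finger_gap: 0.0453
grip_force: 20.0
time_s: 7.6
ee_pos: [0.5657, 0.2364, 0.1331]
eef_rot: [[0.94, 0.342, -0.001], [0.342, -0.94, -0.001], [-0.001, 0.0, -1.0]]
contact_force: [0.1, 0.2, -0.2]
finger_gap: 0.0454
grip_force: 20.0
t7.6 pos [0.5657 0.2364 0.1331] gap 0.0454 grip 20.0 F [ 0.1  0.2 -0.2] q6 1.43 tilt [-0.0009 -0.0006] yaw_y -70.0
units d [0.006 0.001 0.5  ] len 0.125
```

```bash
python3 -m jog '[{"dx":0.005,"dy":0,"dz":0.15,"wx":0,"wy":0,"wz":0},{"dx":0.005,"dy":0,"dz":0.3,"wx":0,"wy":0,"wz":0},{"dx":0.005,"dy":0,"dz":0.42,"wx":0,"wy":0,"wz":0},{"dx":0.005,"dy":0,"dz":0.48,"wx":0,"wy":0,"wz":0},{"dx":0.005,"dy":0,"dz":0.51,"wx":0,"wy":0,"wz":0}]'
python3 -m jog '[{"dx":0,"dy":0,"dz":0,"wx":0,"wy":0,"wz":0},{"dx":0,"dy":0,"dz":0,"wx":0,"wy":0,"wz":0}]'
python3 -m jog '[{"dx":0,"dy":0,"dz":0,"wx":0,"wy":0,"wz":0},{"dx":0,"dy":0,"dz":0,"wx":0,"wy":0,"wz":0},{"dx":0,"dy":0,"dz":0,"wx":0,"wy":0,"wz":0},{"dx":0,"dy":0,"dz":0,"wx":0,"wy":0,"wz":0}]' 0.65
python3 -m jog '[{"dx":0,"dy":0,"dz":-0.1,"wx":0,"wy":0,"wz":0},{"dx":0,"dy":0,"dz":-0.3,"wx":0,"wy":0,"wz":0},{"dx":0,"dy":0,"dz":-0.5,"wx":0,"wy":0,"wz":0},{"dx":0,"dy":0,"dz":-0.7,"wx":0,"wy":0,"wz":0},{"dx":0,"dy":0,"dz":-0.8,"wx":0,"wy":0,"wz":0}]'
python3 to.py 0.6022 -0.1867 0.20
```

```text
time_s: 8.1
ee_pos: [0.5665, 0.2354, 0.0047]
eef_rot: [[0.941, 0.34, -0.002], [0.34, -0.941, -0.001], [-0.002, -0.0, -1.0]]
contact_force: [-0.4, 0.4, -0.1]
finger_gap: 0.0454
grip_force: 20.0
time_s: 8.3
ee_pos: [0.5687, 0.2367, 0.0077]
eef_rot: [[0.94, 0.34, 0.003], [0.34, -0.94, 0.001], [0.003, 0.0, -1.0]]
contact_force: [0.5, 0.6, -0.3]
finger_gap: 0.0458
grip_force: 20.0
time_s: 8.7
ee_pos: [0.5675, 0.2368, 0.0065]
eef_rot: [[0.94, 0.341, 0.001], [0.341, -0.94, 0.0], [0.001, 0.0, -1.0]]
contact_force: [-0.0, 0.2, 0.9]
finger_gap: 0.0612
grip_force: 0.0
time_s: 9.2
ee_pos: [0.5694, 0.2373, 0.2121]
eef_rot: [[0.94, 0.341, 0.008], [0.341, -0.94, 0.002], [0.008, 0.001, -1.0]]
contact_force: [0.7, 0.2, -0.2]
finger_gap: 0.0611
grip_force: 0.0
t9.2 pos [0.5694 0.2373 0.2121] gap 0.0611 grip 0.0 F [ 0.7  0.2 -0.2] q6 1.43 tilt [0.0079 0.0017] yaw_y -70.1
units d [-0.455  1.639  0.046] len 0.425
```

```bash
python3 -m jog '[{"dx":-0.05,"dy":0.18,"dz":0,"wx":0,"wy":0,"wz":0},{"dx":-0.1,"dy":0.36,"dz":0,"wx":0,"wy":0,"wz":0},{"dx":-0.15,"dy":0.54,"dz":0,"wx":0,"wy":0,"wz":0},{"dx":-0.2,"dy":0.72,"dz":0,"wx":0,"wy":0,"wz":0},{"dx":-0.25,"dy":0.9,"dz":0,"wx":0,"wy":0,"wz":0}]' 0.5
python3 -m jog '[{"dx":-0.05,"dy":0.18,"dz":0,"wx":0,"wy":0,"wz":0},{"dx":-0.1,"dy":0.36,"dz":0.05,"wx":0,"wy":0,"wz":0},{"dx":-0.15,"dy":0.54,"dz":0.05,"wx":0,"wy":0,"wz":0},{"dx":-0.2,"dy":0.7,"dz":0.05,"wx":0,"wy":0,"wz":0},{"dx":-0.205,"dy":0.74,"dz":0.05,"wx":0,"wy":0,"wz":0}]'
python3 -m jog '[{"dx":0,"dy":0,"dz":0.1,"wx":0,"wy":0,"wz":0},{"dx":0,"dy":0,"dz":0.2,"wx":0,"wy":0,"wz":0},{"dx":0,"dy":0,"dz":0.3,"wx":0,"wy":0,"wz":0},{"dx":0,"dy":0,"dz":0.3,"wx":0,"wy":0,"wz":0}]'
python3 to.py 0.6022 -0.1867 0.022
python3 - <<'E'
from h import *
a=robot.capture("scene");b=robot.capture("top")
o=robot.get_obs()
x,y=map(int,proj("scene",o["ee_pos"])[0])
f=lambda i,x,y:cv2.resize(i[y-40:y+40,x-35:x+35],(525,600),interpolation=cv2.INTER_CUBIC)
cv2.imwrite("pics/c6.png",np.hstack([f(a,x,y),cv2.resize(b[170:212,168:210],(270,270)) if 0 else cv2.copyMakeBorder(cv2.resize(b[168:212,166:210],(270,270),interpolation=cv2.INTER_CUBIC),0,330,0,0,cv2.BORDER_CONSTANT)]))
E
```

```text
time_s: 9.7
ee_pos: [0.5851, 0.0022, 0.2063]
eef_rot: [[0.94, 0.341, 0.0], [0.341, -0.94, -0.0], [0.0, 0.0, -1.0]]
contact_force: [0.7, 0.3, -0.2]
finger_gap: 0.047
grip_force: 0.0
time_s: 10.2
ee_pos: [0.5997, -0.1915, 0.1934]
eef_rot: [[0.942, 0.337, -0.0], [0.337, -0.942, -0.001], [-0.0, 0.001, -1.0]]
contact_force: [0.1, 0.6, 0.3]
finger_gap: 0.0471
grip_force: 0.0
time_s: 10.6
ee_pos: [0.5975, -0.1854, 0.1144]
eef_rot: [[0.94, 0.341, -0.007], [0.341, -0.94, 0.004], [-0.005, -0.006, -1.0]]
contact_force: [-0.4, 0.6, -0.1]
finger_gap: 0.047
grip_force: 0.0
t10.6 pos [ 0.5975 -0.1854  0.1144] gap 0.0470 grip 0.0 F [-0.4  0.6 -0.1] q6 0.74 tilt [-0.007   0.0038] yaw_y -70.0
units d [0.018 0.013 0.369] len 0.093
```

View pics/c6.png

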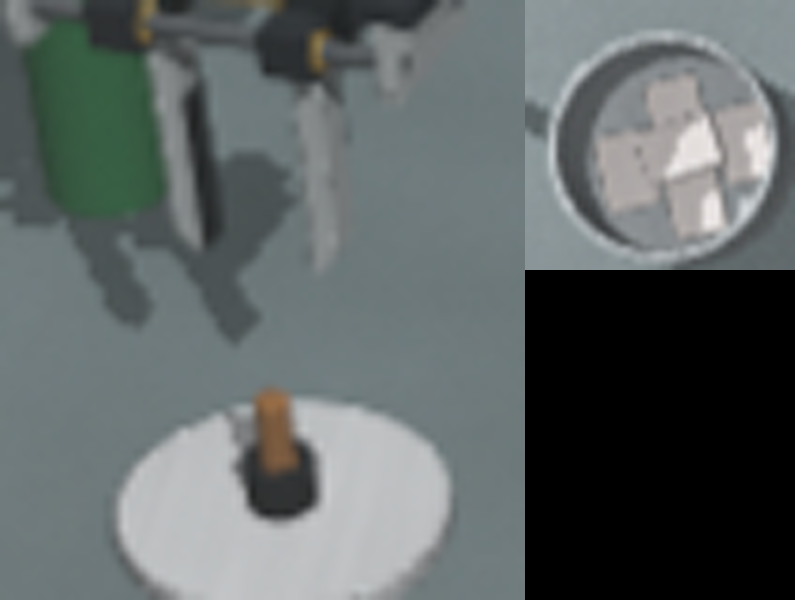

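The crop shows the bottle out of the way and the open fingers, tips at (205,248) and (322,270), above the knob at (273,430). The inset shows the tablet inside the tin.

```bash
python3 -m jog '[{"dx":0,"dy":0,"dz":0.1,"wx":0,"wy":0,"wz":0},{"dx":0,"dy":0,"dz":0.1,"wx":0,"wy":0,"wz":0},{"dx":0,"dy":0,"dz":0.1,"wx":0,"wy":0,"wz":0},{"dx":0,"dy":0,"dz":0.1,"wx":0,"wy":0,"wz":0}]'
python3 to.py 0.6022 -0.1867 0.026 -70
python3 - <<'E'
from h import *
o=robot.get_obs();p=np.array(o["ee_pos"]);print(proj("scene",[p,p+[0,0,.025]]))
E
```

```text
time_s: 11.1
ee_pos: [0.6012, -0.1879, 0.0956]
eef_rot: [[0.94, 0.341, 0.003], [0.341, -0.94, -0.001], [0.002, 0.002, -1.0]]
contact_force: [0.1, 0.1, 0.6]
finger_gap: 0.0473
grip_force: 0.0
t11.1 pos [ 0.6012 -0.1879  0.0956] gap 0.0473 grip 0.0 F [0.1 0.1 0.6] q6 0.74 tilt [ 0.0025 -0.0013] yaw_y -70.1
units d [ 0.005 -0.004  0.278] len 0.070
wz units -0.0021114358141388666
[[209.88896431 156.59426268]
 [209.07814062 149.90197444]]
```

```bash
python3 -m jog '[{"dx":0.005,"dy":-0.004,"dz":0.1,"wx":0,"wy":0,"wz":0},{"dx":0.005,"dy":-0.004,"dz":0.18,"wx":0,"wy":0,"wz":0},{"dx":0.005,"dy":-0.004,"dz":0.24,"wx":0,"wy":0,"wz":0},{"dx":0.005,"dy":-0.004,"dz":0.278,"wx":0,"wy":0,"wz":0},{"dx":0.005,"dy":-0.004,"dz":0.278,"wx":0,"wy":0,"wz":0}]'
python3 -m jog '[{"dx":0,"dy":0,"dz":0,"wx":0,"wy":0,"wz":0},{"dx":0,"dy":0,"dz":0,"wx":0,"wy":0,"wz":0},{"dx":0,"dy":0,"dz":0,"wx":0,"wy":0,"wz":0},{"dx":0,"dy":0,"dz":0,"wx":0,"wy":0,"wz":0},{"dx":0,"dy":0,"dz":0,"wx":0,"wy":0,"wz":0}]' 0 15
python3 -m jog '[{"dx":0,"dy":0,"dz":0,"wx":0,"wy":0,"wz":0},{"dx":0,"dy":0,"dz":0,"wx":0,"wy":0,"wz":0},{"dx":0,"dy":0,"dz":0,"wx":0,"wy":0,"wz":0}]' 0 45
python3 to.py 0.6022 -0.1867 0.026 -70
```

```text
time_s: 11.6
ee_pos: [0.6003, -0.1859, 0.0231]
eef_rot: [[0.94, 0.341, -0.002], [0.341, -0.94, 0.001], [-0.001, -0.001, -1.0]]
contact_force: [0.5, 0.5, -0.3]
finger_gap: 0.047
grip_force: 0.0
time_s: 12.1
ee_pos: [0.6015, -0.1867, 0.0248]
eef_rot: [[0.94, 0.341, 0.001], [0.341, -0.94, -0.001], [0.001, 0.001, -1.0]]
contact_force: [1.0, -1.6, 1.4]
finger_gap: 0.0159
grip_force: 15.0
time_s: 12.4
ee_pos: [0.6015, -0.1867, 0.0248]
eef_rot: [[0.94, 0.341, 0.001], [0.341, -0.94, -0.001], [0.001, 0.001, -1.0]]
contact_force: [-0.3, -1.5, 3.5]
finger_gap: 0.0148
grip_force: 45.0
t12.4 pos [ 0.6015 -0.1867  0.0248] gap 0.0148 grip 45.0 F [-0.3 -1.5  3.5] q6 0.74 tilt [ 0.0012 -0.001 ] yaw_y -70.1
units d [ 0.003  0.001 -0.005] len 0.001
wz units -0.002569338897213173
```

```bash
python3 -m jog '[{"dx":0,"dy":0,"dz":-0.05,"wx":0,"wy":0,"wz":0},{"dx":0,"dy":0,"dz":-0.2,"wx":0,"wy":0,"wz":0},{"dx":0,"dy":0,"dz":-0.38,"wx":0,"wy":0,"wz":0},{"dx":0,"dy":0,"dz":-0.54,"wx":0,"wy":0,"wz":0},{"dx":0,"dy":0,"dz":-0.6,"wx":0,"wy":0,"wz":0}]'
python3 to.py 0.5669 0.2365 0.175
```

```text
time_s: 12.9
ee_pos: [0.6026, -0.1866, 0.1787]
eef_rot: [[0.94, 0.341, 0.006], [0.341, -0.94, -0.002], [0.004, 0.004, -1.0]]
contact_force: [1.4, -0.7, -1.7]
finger_gap: 0.0153
grip_force: 45.0
t12.9 pos [ 0.6026 -0.1866  0.1787] gap 0.0153 grip 45.0 F [ 1.4 -0.7 -1.7] q6 0.74 tilt [ 0.0055 -0.0024] yaw_y -70.1
units d [ 0.443 -1.64   0.01 ] len 0.425
```

```bash
python3 -m jog '[{"dx":0.03,"dy":-0.08,"dz":0,"wx":0,"wy":0,"wz":0},{"dx":0.06,"dy":-0.22,"dz":0,"wx":0,"wy":0,"wz":0},{"dx":0.1,"dy":-0.38,"dz":0,"wx":0,"wy":0,"wz":0},{"dx":0.14,"dy":-0.54,"dz":0,"wx":0,"wy":0,"wz":0},{"dx":0.19,"dy":-0.7,"dz":0,"wx":0,"wy":0,"wz":0}]'
python3 -m jog '[{"dx":0.04,"dy":-0.16,"dz":0,"wx":0,"wy":0,"wz":0},{"dx":0.08,"dy":-0.32,"dz":0,"wx":0,"wy":0,"wz":0},{"dx":0.12,"dy":-0.48,"dz":0,"wx":0,"wy":0,"wz":0},{"dx":0.16,"dy":-0.62,"dz":0,"wx":0,"wy":0,"wz":0},{"dx":0.2,"dy":-0.72,"dz":0,"wx":0,"wy":0,"wz":0}]'
python3 -m jog '[{"dx":0.02,"dy":-0.08,"dz":0,"wx":0,"wy":0,"wz":0},{"dx":0.04,"dy":-0.15,"dz":0,"wx":0,"wy":0,"wz":0},{"dx":0.05,"dy":-0.2,"dz":0,"wx":0,"wy":0,"wz":0},{"dx":0.05,"dy":-0.21,"dz":0,"wx":0,"wy":0,"wz":0},{"dx":0.05,"dy":-0.21,"dz":0,"wx":0,"wy":0,"wz":0}]'
python3 -m jog '[{"dx":0,"dy":0,"dz":0,"wx":0,"wy":0,"wz":0},{"dx":0,"dy":0,"dz":0,"wx":0,"wy":0,"wz":0},{"dx":0,"dy":0,"dz":0,"wx":0,"wy":0,"wz":0}]'
python3 to.py 0.5669 0.2365 0.135
```

```text
time_s: 13.4
ee_pos: [0.5838, -0.0035, 0.1717]
eef_rot: [[0.94, 0.34, -0.004], [0.34, -0.94, 0.001], [-0.004, -0.003, -1.0]]
contact_force: [0.8, -1.0, -2.5]
finger_gap: 0.0149
grip_force: 45.0
time_s: 13.9
ee_pos: [0.5692, 0.1831, 0.1717]
eef_rot: [[0.94, 0.342, -0.005], [0.342, -0.94, 0.0], [-0.004, -0.002, -1.0]]
contact_force: [0.9, -0.9, -3.7]
finger_gap: 0.0146
grip_force: 45.0
time_s: 14.4
ee_pos: [0.5648, 0.2342, 0.1731]
eef_rot: [[0.94, 0.341, -0.002], [0.341, -0.94, -0.001], [-0.002, -0.0, -1.0]]
contact_force: [-1.0, 0.4, -2.7]
finger_gap: 0.0151
grip_force: 45.0
time_s: 14.7
ee_pos: [0.5657, 0.2338, 0.1741]
eef_rot: [[0.94, 0.34, 0.0], [0.34, -0.94, -0.0], [0.0, 0.0, -1.0]]
contact_force: [0.3, -0.9, -3.4]
finger_gap: 0.0147
grip_force: 45.0
t14.7 pos [0.5657 0.2338 0.1741] gap 0.0147 grip 45.0 F [ 0.3 -0.9 -3.4] q6 1.43 tilt [ 0.0001 -0.0001] yaw_y -70.1
units d [ 0.008 -0.009  0.156] len 0.039
```

```bash
python3 -m jog '[{"dx":0.008,"dy":-0.009,"dz":0,"wx":0,"wy":0,"wz":0},{"dx":0.008,"dy":-0.009,"dz":0.05,"wx":0,"wy":0,"wz":0},{"dx":0.008,"dy":-0.009,"dz":0.05,"wx":0,"wy":0,"wz":0},{"dx":0.008,"dy":-0.009,"dz":0.05,"wx":0,"wy":0,"wz":0}]'
python3 to.py 0.5669 0.2365 0.12
python3 - <<'E'
from h import *
a=robot.capture("scene");robot.capture("top")
z=robot.get_obs()["ee_pos"][2]-.0248;M={}
for k in("tin","outer_lid"):
    for n in("scene","top"):
        r=robot.masks_of(k,n);print(k,n,[(np.round(x["pixel"]).tolist(),round(x["p"],2),int(x["mask"].sum())) for x in r])
        q=[x for x in r if k=="outer_lid" and np.hypot(*(np.array(x["pixel"])-proj(n,[.567,.2365,z+.01])[0]))<25]
        if q:M[n]=q[0]["mask"].astype(float)
for n in M:
    print(n,fit(LIDS[:1]+[cyl(.016,.02,.044)],{n:M[n]},[.567,.2365,0,z],[0,1]))
for T,cc in((TIN,(0,255,0)),):
    pass
c=a[150:280,255:425].copy();c=cv2.resize(c,None,fx=4.5,fy=4.5,interpolation=cv2.INTER_CUBIC)
def ring(P,cc):
    q=((proj("scene",P)-[255,150]+.5)*4.5*16);cv2.polylines(c,[np.int32(q)],True,cc,1,cv2.LINE_AA,4)
for r,zz in((.065,.084),(.065,0)):ring(cyl(r,zz,zz)[:60]+[.567,.2365,0],(0,255,0))
for r,zz in((.0725,.006),(.0725,.02),(.016,.044)):ring(cyl(r,zz,zz)[:60]+[.567,.2365,z],(0,0,255))
cv2.imwrite("pics/c7.png",c)
E
```

```text
time_s: 15.1
ee_pos: [0.5659, 0.2371, 0.1605]
eef_rot: [[0.94, 0.341, -0.002], [0.341, -0.94, -0.0], [-0.002, -0.0, -1.0]]
contact_force: [0.5, -0.3, -2.2]
finger_gap: 0.0149
grip_force: 45.0
t15.1 pos [0.5659 0.2371 0.1605] gap 0.0149 grip 45.0 F [ 0.5 -0.3 -2.2] q6 1.44 tilt [-0.0019 -0.0004] yaw_y -70.1
units d [0.003 0.004 0.162] len 0.040
tin scene [([331.0, 228.0], 0.79, 1568), ([367.0, 181.0], 0.67, 1070)]
tin top [([196.0, 244.0], 0.61, 978), ([204.0, 198.0], 0.4, 118)]
outer_lid scene [([139.0, 168.0], 0.91, 1999), ([335.0, 195.0], 0.69, 1914)]
outer_lid top [([189.0, 198.0], 0.94, 500), ([375.0, 159.0], 0.57, 2465)]
scene (array([0.56702109, 0.23432422, 0.        , 0.13665262]), np.float64(0.10919130452599013))
top (array([0.56203244, 0.23221034, 0.        , 0.13665262]), np.float64(2.1770666666666667))
```

View pics/c7.png

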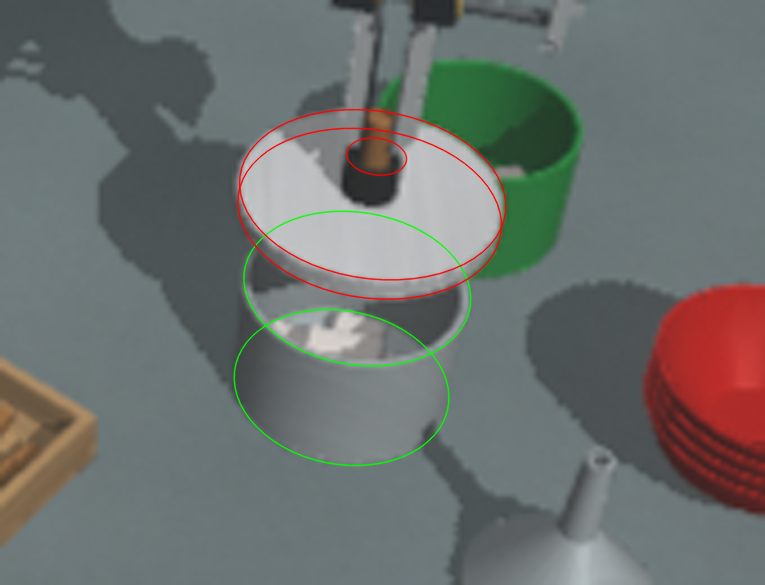

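The crop shows the lids held level over the tin. The predicted rings (tin green, lid red) match to within about 1–2 mm, the tablets show in the tin at (345,335), and the funnel is clear. Now I'll lower slowly.

```bash
python3 -m jog '[{"dx":0,"dy":0,"dz":0.03,"wx":0,"wy":0,"wz":0},{"dx":0,"dy":0,"dz":0.08,"wx":0,"wy":0,"wz":0},{"dx":0,"dy":0,"dz":0.13,"wx":0,"wy":0,"wz":0},{"dx":0,"dy":0,"dz":0.17,"wx":0,"wy":0,"wz":0},{"dx":0,"dy":0,"dz":0.19,"wx":0,"wy":0,"wz":0}]'
python3 -m jog '[{"dx":0,"dy":0,"dz":0,"wx":0,"wy":0,"wz":0},{"dx":0,"dy":0,"dz":0,"wx":0,"wy":0,"wz":0},{"dx":0,"dy":0,"dz":0,"wx":0,"wy":0,"wz":0}]'
python3 to.py 0.566 0.237 0.097
```

```text
time_s: 15.9
ee_pos: [0.5654, 0.237, 0.1117]
eef_rot: [[0.94, 0.341, -0.003], [0.341, -0.94, -0.001], [-0.003, -0.0, -1.0]]
contact_force: [0.0, -0.2, -3.2]
finger_gap: 0.0148
grip_force: 45.0
time_s: 16.2
ee_pos: [0.5671, 0.2374, 0.1148]
eef_rot: [[0.94, 0.341, 0.001], [0.341, -0.94, 0.0], [0.001, 0.0, -1.0]]
contact_force: [0.2, 0.0, -2.6]
finger_gap: 0.0152
grip_force: 45.0
t16.2 pos [0.5671 0.2374 0.1148] gap 0.0152 grip 45.0 F [ 0.2  0.  -2.6] q6 1.44 tilt [0.0014 0.0003] yaw_y -70.1
units d [-0.005 -0.     0.071] len 0.018
```

```bash
python3 -m jog '[{"dx":0,"dy":0.002,"dz":0.015,"wx":0,"wy":0,"wz":0},{"dx":0,"dy":0.002,"dz":0.03,"wx":0,"wy":0,"wz":0},{"dx":0,"dy":0.002,"dz":0.04,"wx":0,"wy":0,"wz":0},{"dx":0,"dy":0.002,"dz":0.05,"wx":0,"wy":0,"wz":0},{"dx":0,"dy":0.002,"dz":0.05,"wx":0,"wy":0,"wz":0}]'
python3 -m jog '[{"dx":0,"dy":0,"dz":0.006,"wx":0,"wy":0,"wz":0},{"dx":0,"dy":0,"dz":0.012,"wx":0,"wy":0,"wz":0},{"dx":0,"dy":0,"dz":0.018,"wx":0,"wy":0,"wz":0},{"dx":0,"dy":0,"dz":0.018,"wx":0,"wy":0,"wz":0}]'
python3 to.py 0.566 0.237 0.0948
```

```text
time_s: 16.7
ee_pos: [0.5664, 0.2367, 0.101]
eef_rot: [[0.94, 0.341, -0.001], [0.341, -0.94, -0.0], [-0.001, -0.0, -1.0]]
contact_force: [0.0, -0.1, -3.5]
finger_gap: 0.0148
grip_force: 45.0
time_s: 17.1
ee_pos: [0.5667, 0.2367, 0.0968]
eef_rot: [[0.94, 0.341, -0.0], [0.341, -0.94, -0.0], [-0.0, 0.0, -1.0]]
contact_force: [-0.4, 1.0, -3.7]
finger_gap: 0.015
grip_force: 45.0
t17.1 pos [0.5667 0.2367 0.0968] gap 0.0150 grip 45.0 F [-0.4  1.  -3.7] q6 1.43 tilt [-0.0002 -0.0001] yaw_y -70.1
units d [-0.002 -0.002  0.008] len 0.002
```

```bash
python3 -m jog '[{"dx":0,"dy":0,"dz":0.004,"wx":0,"wy":0,"wz":0},{"dx":0,"dy":0,"dz":0.008,"wx":0,"wy":0,"wz":0},{"dx":0,"dy":0,"dz":0.01,"wx":0,"wy":0,"wz":0},{"dx":0,"dy":0,"dz":0.01,"wx":0,"wy":0,"wz":0}]'
python3 -m jog '[{"dx":0,"dy":0,"dz":0,"wx":0,"wy":0,"wz":0},{"dx":0,"dy":0,"dz":0,"wx":0,"wy":0,"wz":0},{"dx":0,"dy":0,"dz":0,"wx":0,"wy":0,"wz":0},{"dx":0,"dy":0,"dz":0,"wx":0,"wy":0,"wz":0}]' 0.55 25
python3 to.py 0.5667 0.2367 0.074
```

```text
time_s: 17.5
ee_pos: [0.5666, 0.2369, 0.0947]
eef_rot: [[0.94, 0.341, -0.0], [0.341, -0.94, 0.0], [-0.0, -0.0, -1.0]]
contact_force: [-1.7, 0.1, -1.1]
finger_gap: 0.0152
grip_force: 45.0
time_s: 17.9
ee_pos: [0.5672, 0.2367, 0.0949]
eef_rot: [[0.94, 0.341, 0.001], [0.341, -0.94, 0.0], [0.001, 0.0, -1.0]]
contact_force: [0.2, -0.2, 0.8]
finger_gap: 0.0435
grip_force: 0.0
t17.9 pos [0.5672 0.2367 0.0949] gap 0.0435 grip 0.0 F [ 0.2 -0.2  0.8] q6 1.43 tilt [0.001  0.0001] yaw_y -70.1
units d [-0.002 -0.     0.084] len 0.021
```

The lids seated at the height predicted (0.0947) and I've let go. Next I'll lower around the collar, watching the force.

```bash
python3 -m jog '[{"dx":-0.002,"dy":0,"dz":0.02,"wx":0,"wy":0,"wz":0},{"dx":-0.002,"dy":0,"dz":0.04,"wx":0,"wy":0,"wz":0},{"dx":-0.002,"dy":0,"dz":0.06,"wx":0,"wy":0,"wz":0},{"dx":-0.002,"dy":0,"dz":0.075,"wx":0,"wy":0,"wz":0},{"dx":-0.002,"dy":0,"dz":0.086,"wx":0,"wy":0,"wz":0}]'
python3 -m jog '[{"dx":0,"dy":0,"dz":0,"wx":0,"wy":0,"wz":0},{"dx":0,"dy":0,"dz":0.006,"wx":0,"wy":0,"wz":0},{"dx":0,"dy":0,"dz":0.006,"wx":0,"wy":0,"wz":0}]'
python3 to.py 0.5667 0.2367 0.070
python3 - <<'E'
from h import *
a=robot.capture("scene");c=a[140:260,255:415]
cv2.imwrite("pics/c8.png",cv2.resize(c,None,fx=5,fy=5,interpolation=cv2.INTER_CUBIC))
E
```

```text
time_s: 18.4
ee_pos: [0.566, 0.2365, 0.0723]
eef_rot: [[0.94, 0.341, -0.001], [0.341, -0.94, -0.0], [-0.001, -0.0, -1.0]]
contact_force: [0.1, -0.3, 0.8]
finger_gap: 0.0518
grip_force: 0.0
time_s: 18.7
ee_pos: [0.5664, 0.2366, 0.0716]
eef_rot: [[0.94, 0.341, 0.0], [0.341, -0.94, 0.0], [0.0, -0.0, -1.0]]
contact_force: [0.2, -0.7, 0.0]
finger_gap: 0.0515
grip_force: 0.0
t18.7 pos [0.5664 0.2366 0.0716] gap 0.0515 grip 0.0 F [ 0.2 -0.7  0. ] q6 1.43 tilt [0.0001 0.    ] yaw_y -70.1
units d [0.001 0.    0.006] len 0.002
```

View pics/c8.png

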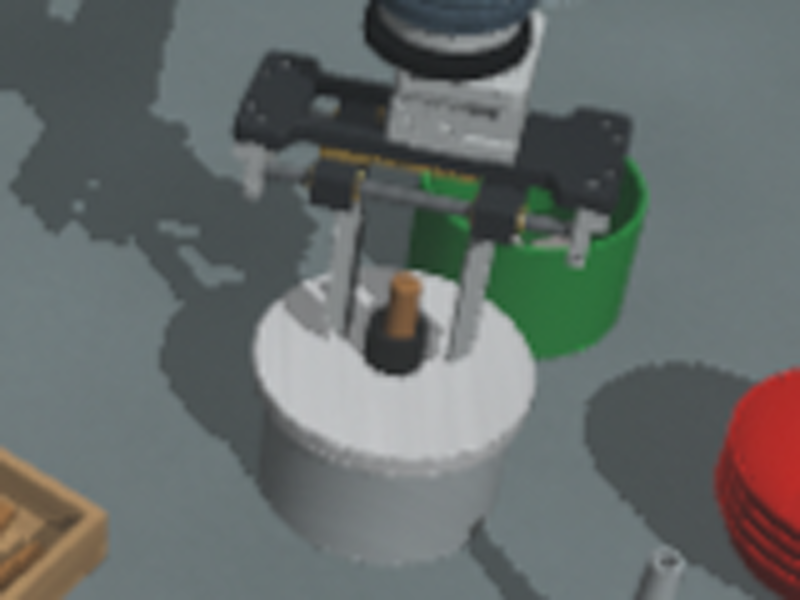

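The lids sit level on the tin, and the fingers straddle the collar at (397,345) with the knob standing proud at (405,300). Closing on the collar.

```bash
python3 -m jog '[{"dx":0,"dy":0,"dz":0,"wx":0,"wy":0,"wz":0},{"dx":0,"dy":0,"dz":0,"wx":0,"wy":0,"wz":0},{"dx":0,"dy":0,"dz":0,"wx":0,"wy":0,"wz":0},{"dx":0,"dy":0,"dz":0,"wx":0,"wy":0,"wz":0}]' 0 8
python3 -m jog '[{"dx":0,"dy":0,"dz":0,"wx":0,"wy":0,"wz":0},{"dx":0,"dy":0,"dz":0,"wx":0,"wy":0,"wz":0},{"dx":0,"dy":0,"dz":0,"wx":0,"wy":0,"wz":0}]' 0 30
python3 -m jog '[{"dx":0,"dy":0,"dz":-0.015,"wx":0,"wy":0,"wz":0},{"dx":0,"dy":0,"dz":-0.03,"wx":0,"wy":0,"wz":0},{"dx":0,"dy":0,"dz":-0.05,"wx":0,"wy":0,"wz":0},{"dx":0,"dy":0,"dz":-0.07,"wx":0,"wy":0,"wz":0},{"dx":0,"dy":0,"dz":-0.08,"wx":0,"wy":0,"wz":0}]'
python3 to.py 0.5667 0.2367 0.165
```

```text
time_s: 19.15
ee_pos: [0.5664, 0.2366, 0.0717]
eef_rot: [[0.94, 0.341, 0.0], [0.341, -0.94, -0.0], [0.0, 0.0, -1.0]]
contact_force: [-0.8, -0.1, 1.0]
finger_gap: 0.0321
grip_force: 8.0
time_s: 19.45
ee_pos: [0.5664, 0.2365, 0.0717]
eef_rot: [[0.94, 0.341, 0.0], [0.341, -0.94, -0.0], [0.0, 0.0, -1.0]]
contact_force: [-0.4, -1.7, 1.4]
finger_gap: 0.0312
grip_force: 30.0
time_s: 19.95
ee_pos: [0.5667, 0.2367, 0.0924]
eef_rot: [[0.94, 0.341, 0.001], [0.341, -0.94, 0.0], [0.001, 0.0, -1.0]]
contact_force: [-1.6, 0.7, -1.2]
finger_gap: 0.0311
grip_force: 30.0
t19.9 pos [0.5667 0.2367 0.0924] gap 0.0311 grip 30.0 F [-1.6  0.7 -1.2] q6 1.43 tilt [0.001  0.0003] yaw_y -70.1
units d [ 0.    0.   -0.29] len 0.073
```

```bash
python3 -m jog '[{"dx":0,"dy":0,"dz":-0.04,"wx":0,"wy":0,"wz":0},{"dx":0,"dy":0,"dz":-0.08,"wx":0,"wy":0,"wz":0},{"dx":0,"dy":0,"dz":-0.12,"wx":0,"wy":0,"wz":0},{"dx":0,"dy":0,"dz":-0.16,"wx":0,"wy":0,"wz":0},{"dx":0,"dy":0,"dz":-0.2,"wx":0,"wy":0,"wz":0}]'
python3 -m jog '[{"dx":0,"dy":0,"dz":-0.04,"wx":0,"wy":0,"wz":0},{"dx":0,"dy":0,"dz":-0.07,"wx":0,"wy":0,"wz":0},{"dx":0,"dy":0,"dz":-0.09,"wx":0,"wy":0,"wz":0},{"dx":0,"dy":0,"dz":-0.09,"wx":0,"wy":0,"wz":0},{"dx":0,"dy":0,"dz":-0.09,"wx":0,"wy":0,"wz":0}]'
python3 -m jog '[{"dx":0,"dy":0,"dz":0,"wx":0,"wy":0,"wz":0},{"dx":0,"dy":0,"dz":0,"wx":0,"wy":0,"wz":0},{"dx":0,"dy":0,"dz":0,"wx":0,"wy":0,"wz":0},{"dx":0,"dy":0,"dz":0,"wx":0,"wy":0,"wz":0},{"dx":0,"dy":0,"dz":0,"wx":0,"wy":0,"wz":0}]'
python3 to.py 0.5667 0.2367 0.165
python3 - <<'E'
from h import *
a=robot.capture("scene");c=a[110:260,240:420].copy();c=cv2.resize(c,None,fx=4,fy=4,interpolation=cv2.INTER_CUBIC)
z=robot.get_obs()["ee_pos"][2]-.0717+.076
for r,zz,cc in((.0725,z,(0,0,255)),(.0725,z+.014,(0,0,255)),(.065,.084,(0,255,0)),(.065,.087,(0,255,0)),(.008,.144,(255,0,0))):
    q=(proj("scene",cyl(r,zz,zz)[:60]+[.567,.2365,0])-[240,110]+.5)*4*16;cv2.polylines(c,[np.int32(q)],True,cc,1,cv2.LINE_AA,4)
cv2.imwrite("pics/c9.png",c);print(z)
E
```

```text
time_s: 20.45
ee_pos: [0.5664, 0.2366, 0.1427]
eef_rot: [[0.94, 0.341, 0.001], [0.341, -0.94, 0.0], [0.001, 0.0, -1.0]]
contact_force: [0.1, 0.2, -1.3]
finger_gap: 0.0311
grip_force: 30.0
time_s: 20.95
ee_pos: [0.5661, 0.2365, 0.1637]
eef_rot: [[0.94, 0.341, -0.001], [0.341, -0.94, -0.0], [-0.001, -0.0, -1.0]]
contact_force: [-0.5, -0.6, -2.5]
finger_gap: 0.0314
grip_force: 30.0
time_s: 21.45
ee_pos: [0.5663, 0.2366, 0.164]
eef_rot: [[0.94, 0.341, -0.0], [0.341, -0.94, -0.0], [-0.0, -0.0, -1.0]]
contact_force: [-0.8, -0.1, -1.1]
finger_gap: 0.0311
grip_force: 30.0
t21.4 pos [0.5663 0.2366 0.164 ] gap 0.0311 grip 30.0 F [-0.8 -0.1 -1.1] q6 1.43 tilt [-0.0001 -0.    ] yaw_y -70.1
units d [ 0.002  0.    -0.004] len 0.001
0.16832185625634424
```

View pics/c9.png

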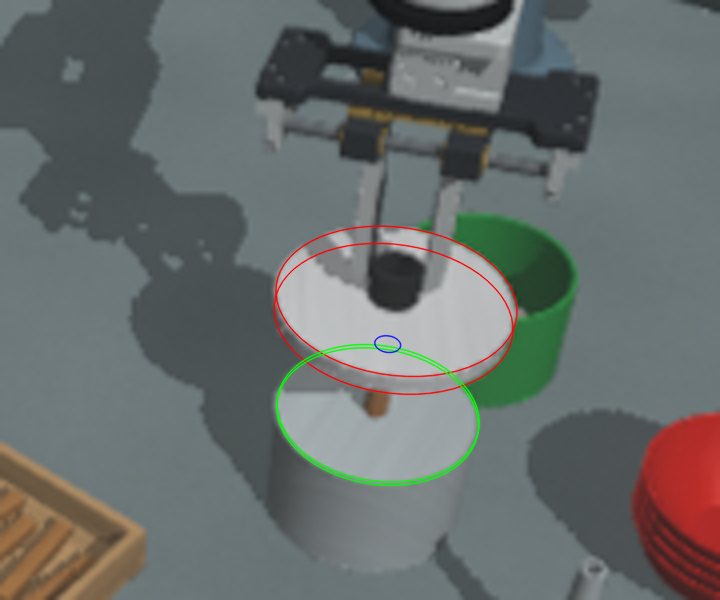

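The picture shows the outer lid held level, matching the red rings. The collar is empty, the inner lid is seated on the tin's rim (green ring) with its knob at (377,403), and the skirt is 24 mm above the knob top. Handing in.

```bash
python3 -c "
from rig import robot
print(robot.job_done())"
```

```text
the job is handed in; nothing more can be done
None
```

The tablet is in the tin, the inner lid is seated in the mouth, and the arm is holding the outer lid level and still over the tin, its rim about 24 mm above the knob; I handed the job in at about 21.5 s.

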